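# Set the brake of a potting turntable

## Robot

A 7-joint arm with a two-finger parallel gripper is mounted at the origin on the work surface. World frame = base frame: x ahead of the robot, y to its left, z up, the work surface at z = 0. Lengths are in m, angles in degrees, forces in N, time in s.
With the tool pointing down it reaches from about 0.425 to 1.025 m from the base axis. Payload 9.4 kg.
Tool frame: the origin (TCP) lies on the centre line of the jaws, within the pads' length; the fingertips stand 17 mm ahead of it and the grasp point (between the pads) lies 2 mm behind it; z points along the fingers, x is the direction in which the jaws open and shut, and the axes are right-handed (so a half turn about z gives the same grasp; the last joint's range is limited). The gripper opens to 85 mm and grips with 20 to 120 N. Pads are 22 mm wide; open, the fingers measure 114 mm over their backs; the gripper's body (76 mm by 85 mm) begins 54 mm behind the grasp point. The pads swing forward as they close: fully open they stand 13 mm farther back than shut.
Start: joints at [-76.473, 34.337, -0.143, 91.639, 0.103, 54.024, -4.572], TCP at [0.223, 0.69, 0.248] pointing down, gripper open.
Joint ranges: [-147.43, 147.43], [-19.82, 112.94], [-74.19, 73.91], [6.32, 146.72], [-59.91, 239.91], [6.04, 106.73], [-150.56, 150.56]. Speed limits (degrees/s): [127.2, 127.2, 172.46, 172.46, 180, 180, 180].

## Interface

Orientations are given as a 3x3 rotation matrix whose columns are the frame's x, y, z axes.
In Python, from station import * gives the robot as it stands.
- The arm moves only by the tool carry_out, never from a script. Its argument "rows" is a list of rows, each a list of 3 entries, a list of its own where there are three numbers: the shift along the tool's x, y, z in cm, then the turn about the tool's z in degrees, then the finger opening in cm, from 0 to 8.54. A call has 1 to 5 rows; each row shifts and turns the commanded pose from where the row before left it, along the tool's axes as they then stand; what a row does not reach is not made up. A row lasts 1/10 s, in which the tool goes at most 50 mm and 8.59 degrees, less where a joint would pass 70% of its speed; a pose out of reach is approached as far as the arm can. A call with a gripper value outside its range is refused whole. The fingers move at their own pace and stop on an object; "force" is the grip in N (left out, the last holds). Time passes only in rows, so rows that do not move let the fingers close. It gives the time, the measured TCP pose, the force and the opening at its end, in the units of the state.
- get_state(): the state, without advancing time (a new reading comes with each control period).
- grab_frame(name): name is "side" or "top"; returns the picture (400x640x3 uint8, red, green, blue); there is no depth.
- camera_model(name): a dict with "intrinsics" (3x3 intrinsics, pixels), "dist_coeffs" ([k1, k2, p1, p2, k3] as OpenCV has them; the pictures are not rectified), "R" (3x3) and "t" (3): a world point X has camera coordinates R X + t. Camera axes: x right, y down, z forward; pixel columns grow to the right and rows downward; lengths in m; the calibration is good to about 2 mm. A picture is of the moment at which its call begins. camera_model takes no time and is no camera call.
- close_job(): hands the job in, once; it reports no verdict.
Trained networks look in the newest picture that a camera, given by its name, has taken for a name from the list of things; names that differ only in an ending like _2 or _b are one class to them, and where a whole thing is asked for, a point or a joint stands for the part that bears it (a point fixed in the world has none). Each returns a list of dicts, best first, with "confidence" (0 to 1); they miss things now and then, are a little off and sometimes report something else, mostly with a low value. They report only what shows in the picture. A call takes as long as a camera call. They do not tell look-alikes from the thing itself.
- boxes_of(camera, target): "box" ([left, top, width, height] in pixels, round what is visible of it).
- mark_of(camera, target): "pixel" ([column, row] in pixels: a listed point, or the origin of a listed thing).
The state is a dict: "time": time; "q": joint angles; "joint_velocities": joint speeds; "joint_efforts": joint torques, N m; "eef_pos": TCP position; "orientation": TCP orientation; "contact_force": force on the tool from outside, world axes, zero at the start; "ft_torque": the same for the moment, N m; "opening": finger opening in m.
Only numpy, scipy, OpenCV 4.12 (cv2) and the standard library are available. Lean on these libraries where they do the work, as an engineer would, in place of code of your own. Each camera call takes 0.05 s, during which the arm holds its last target. There are 200 camera calls.

## Task

Get the potting turntable ready: swap the small terracotta pot and the green jug, so that the pot stands upright in the middle of the turntable and the jug upright in the middle of the little bamboo tray. Then turn the turntable's brass brake thumbscrew clockwise until it seats, back it off a quarter turn, and finish still gripping the screw there without letting go. Leave the two black seedling cells and the steel widger where they lie.

Things in the scene. Friction and masses are not known exactly. Their poses are not given: they have to be found in the camera images.
- turntable_top (a point): Centre of the top face of the round aluminium turntable (170 mm across, top 30 mm above the bench; fixed, does not turn). Its x axis points level from disc centre to the brake thumbscrew, whose upright axis is 135 mm out. A flat steel brake shoe, 26 mm wide, lies over the rim from 73 mm outwards, top 36 mm above the bench, on a green block under the screw. The jug starts near the disc's middle.
- tray_in (a point): Centre of the inner floor of the square bamboo tray (140 x 140 mm outside, walls 6 mm thick, rim 12 mm above the bench, inner floor 6 mm above the bench). Fixed; room for one thing only. The pot starts in it near the middle.
- pot_mid (a point): Small open terracotta pot, 68 mm tall, about 0.16 kg; this point is on its axis, 34 mm above its underside, z up. Straight collar 62 mm across from 44 to 68 mm above the underside (grip it there from outside, about 54 mm up); below the collar it tapers from 54 to 44 mm across at the foot.
- jug_mid (a point): Green plastic jug without a spout: open straight cylinder 60 mm across, 105 mm tall, about 0.11 kg; this point is on its axis, 52.5 mm above its underside, z up. A loop handle 9 mm thick stands out along +y to 57 mm from the axis, 24 to 93 mm up; grip the body across its x axis, clear of the handle.
- screw (a joint): Angle of the brake thumbscrew, rad: 0 = seated (hard stop), negative = backed off; -1.571 is a quarter turn backed off. It grows when turned clockwise seen from above. Starts 0.5 to 1.3 rad short of the seat. Light friction (0.06 N m), stays where it is left; the head does not rise or sink as it turns.
- screw_grip (a point): Centre of the flat brass wing (thumbscrew head), on the screw's upright axis, 68 mm above the bench. Wing 40 mm long along x, 10 mm thick along y, 24 mm tall (56 to 80 mm above the bench); grip it across y. Below it a 12 mm shank, 17 mm tall, above the shoe. When seated the wing points at the disc's centre; a quarter turn back it lies crosswise.
- cell_a: Empty black plastic seedling cell, open box 52 x 52 x 50 mm, origin under its centre. Leave alone.
- cell_b: A second empty black seedling cell, the same. Leave alone.
- widger: Flat steel widger lying on the bench between turntable and tray (the bench beyond its tip, up to the cells, is free), 180 mm long along its x axis (from -90 to +90 mm), 16 mm wide, 5 mm thick, origin under its middle. Leave alone.
There are look-alikes about, which are no part of the job. Of the things like the part that bears pot_mid, leave any that is purple; of the rest the larger one is meant.

How it is judged:
By the outcome, as a careful person would: the job done as asked, in the order asked, and still so for the second after the job is handed in, while the arm keeps its last pose, push and grip.
It also fails if it takes over 72 s, if anything falls off the work surface, if the arm or the gripper's body presses on something with over 40 N, if the wrist force passes 120 N, or if a joint passes its speed limit or range.

## Working session

There is one attempt and no reset: what is moved stays moved. The work goes in short steps, Python scripts to look and compute and a tool call to move; the robot and the scene stay as the last step left them, time stands still between calls to the robot, and variables do not carry over. Pictures are saved under pics/ and viewed, about 8 in all and at most 12, crops included, and the job is handed in when it is done.

Besides the shell and the picture viewer there is one more tool, called after ">>>" by a JSON object that holds its "op" and its "data", one argument or row to a line. carry_out: Moves the arm, as the interface text tells. Its arguments: {"type":"object","properties":{"rows":{"type":"array"},"force":{"type":"number"}},"required":["rows"]}

```bash
mkdir -p pics; cat > h.py <<'E'
from station import *
import numpy as np, cv2
def ray(cam,px):
    m=camera_model(cam);K=np.array(m["intrinsics"],float);R=np.array(m["R"]);t=np.array(m["t"])
    u=cv2.undistortPoints(np.array([[px]],float),K,np.array(m["dist_coeffs"],float))[0,0]
    return -R.T@t, R.T@np.array([u[0],u[1],1.])
def atz(cam,px,z):
    o,d=ray(cam,px); return o+d*(z-o[2])/d[2]
def proj(cam,X):
    m=camera_model(cam);R=np.array(m["R"]);t=np.array(m["t"],float)
    return cv2.projectPoints(np.array(X,float).reshape(-1,3),cv2.Rodrigues(R)[0],t,np.array(m["intrinsics"],float),np.array(m["dist_coeffs"],float))[0].reshape(-1,2)
def save(cam,name,crop=None,s=1):
    im=grab_frame(cam)[:,:,::-1]
    if crop: x,y,w,h=crop; im=im[y:y+h,x:x+w]
    if s!=1: im=cv2.resize(im,None,fx=s,fy=s,interpolation=cv2.INTER_CUBIC)
    cv2.imwrite("pics/"+name,im)
E
python3 - <<'E'
from h import *
np.set_printoptions(precision=4,suppress=True)
a=grab_frame("side");b=grab_frame("top")
cv2.imwrite("pics/side0.png",a[:,:,::-1]);cv2.imwrite("pics/top0.png",b[:,:,::-1])
Z=dict(turntable_top=.03,tray_in=.006,pot_mid=.034,jug_mid=.0825,screw_grip=.068,cell_a=0,widger=0)
for c in("side","top"):
    print(c,ray(c,(320,200)))
    for n,z in Z.items():
        for r in mark_of(c,n)[:4]: print(n,np.round(r["pixel"],1),round(r["confidence"],2),atz(c,r["pixel"],z))
s=get_state();print(s["time"],s["eef_pos"],np.array(s["orientation"]),s["opening"])
E
```

```text
side (array([ 0.5113, -0.678 ,  0.7466]), array([ 0.064 ,  0.665 , -0.7442]))
turntable_top [290.6 140.5] 0.73 [0.5153 0.1774 0.03  ]
turntable_top [299.5 271.6] 0.25 [ 0.5151 -0.2242  0.03  ]
tray_in [300.5 271.8] 0.8 [ 0.5172 -0.2097  0.006 ]
pot_mid [288.9 258.8] 0.96 [ 0.4955 -0.1947  0.034 ]
pot_mid [224.9 259.1] 0.95 [ 0.3669 -0.1841  0.034 ]
pot_mid [297.3 344.8] 0.66 [ 0.5023 -0.3756  0.034 ]
jug_mid [282.  124.4] 0.87 [0.4961 0.1792 0.0825]
screw_grip [341.6 133.7] 0.62 [0.6444 0.1478 0.068 ]
cell_a [397.6 213.5] 0.9 [ 0.7514 -0.0684  0.    ]
cell_a [388.1 166.3] 0.67 [0.7609 0.0902 0.    ]
cell_a [298.7 273.7] 0.26 [ 0.5133 -0.2101  0.    ]
widger [281.6 199.6] 0.92 [ 0.4846 -0.0016  0.    ]
top (array([ 0.3987, -0.06  ,  0.9607]), array([ 0.1931,  0.0146, -0.9813]))
turntable_top [228.  232.2] 0.84 [0.5013 0.1766 0.03  ]
turntable_top [383.5 230. ] 0.32 [ 0.5083 -0.2005  0.03  ]
tray_in [387.6 228. ] 0.68 [ 0.5161 -0.2145  0.006 ]
pot_mid [383.2 229.7] 0.7 [ 0.5085 -0.1991  0.034 ]
pot_mid [375.6 287.8] 0.65 [ 0.3709 -0.1783  0.034 ]
jug_mid [306.1 241.2] 0.65 [ 0.4761 -0.016   0.0825]
jug_mid [224.5 223. ] 0.61 [0.5167 0.1725 0.0825]
screw_grip [243.2 176.7] 0.46 [0.6304 0.1372 0.068 ]
cell_a [326.4 138.2] 0.94 [ 0.7527 -0.0614  0.    ]
cell_a [270.3 135. ] 0.89 [0.7613 0.0861 0.    ]
cell_a [382.  230.1] 0.19 [ 0.5115 -0.2012  0.    ]
widger [302.4 241.1] 0.73 [ 0.4835 -0.0027  0.    ]
0.8 [0.2231 0.6898 0.2483] [[ 0.3077  0.9515  0.    ]
 [ 0.9515 -0.3077 -0.0001]
 [-0.      0.0001 -1.    ]] 0.08504864787152112
```

View pics/top0.png

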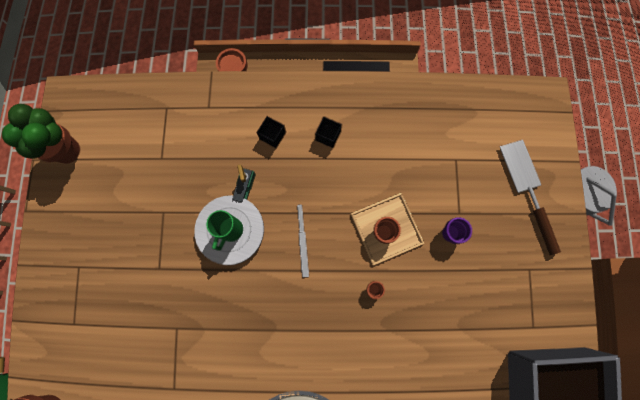

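View pics/side0.png

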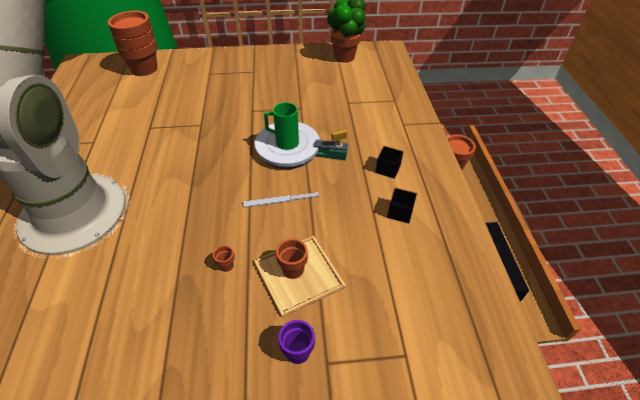

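The top view shows the jug on the turntable at (222,225), with its handle towards about (215,245), and the screw at (243,180). Three things look like the pot:
- A terracotta pot in the tray at (387,229).
- A smaller terracotta pot on the bench at (375,289).
- A purple pot at (458,231), which is to be left alone.

The larger terracotta one, in the tray, fits the description. I'll confirm that in a crop and fit the poses.

```bash
cat >> h.py <<'E'
from scipy.optimize import least_squares
th=np.linspace(0,2*np.pi,48,endpoint=False)
def circ(r,z): return np.c_[r*np.cos(th),r*np.sin(th),0*th+z]
POT=np.vstack([circ(.031,.068),circ(.031,.044),circ(.022,0)])
hx=lambda y:[[sx,y,z] for sx in(-.0045,.0045) for z in(.024,.093)]
JUG=np.vstack([circ(.03,.105),circ(.03,0),np.array(hx(.057)),np.array(hx(.045))])
DISC=np.vstack([circ(.085,.03),circ(.085,0.0)])
TRAY=np.array([[a*.07,b*.07,z] for a,b in((1,1),(1,-1),(-1,-1),(-1,1)) for z in(.012,0)])
def place(M,x,y,yaw,z0):
    c,s=np.cos(yaw),np.sin(yaw); return M@np.array([[c,s,0],[-s,c,0],[0,0,1]])+[x,y,z0]
def bb(p): return np.r_[p.min(0),p.max(0)]
def fit(M,boxes,p0,z0):
    f=lambda p:np.concatenate([bb(proj(c,place(M,p[0],p[1],p[2] if len(p)>2 else 0,z0)))-b for c,b in boxes.items()])
    r=least_squares(f,p0,loss="soft_l1"); return r.x,r.fun
E
cat > m1.py <<'E'
from h import *
np.set_printoptions(precision=4,suppress=True)
ims={c:grab_frame(c)[:,:,::-1].copy() for c in("side","top")}
def nb(n,near):
    out={}
    for c in ims:
        cand=[r for r in boxes_of(c,n)]
        q=proj(c,[near])[0]
        cand=[r for r in cand if np.hypot(r["box"][0]+r["box"][2]/2-q[0],r["box"][1]+r["box"][3]/2-q[1])<25]
        if cand: b=cand[0]["box"]; out[c]=np.array([b[0],b[1],b[0]+b[2],b[1]+b[3]],float); print(n,c,out[c],round(cand[0]["confidence"],2))
    return out
def colbox(c,n,lo,hi,near,r):
    q=proj(c,[near])[0].astype(int); hsv=cv2.cvtColor(ims[c],cv2.COLOR_BGR2HSV)
    m=cv2.inRange(hsv,lo,hi); k=np.zeros_like(m); cv2.circle(k,tuple(int(v) for v in q),r,255,-1); m&=k
    nn,l,st,_=cv2.connectedComponentsWithStats(m); i=1+np.argmax(st[1:,4]); s=st[i]
    return np.array([s[0],s[1],s[0]+s[2],s[1]+s[3]],float)
res={}
for n,M,near,z0,p0 in (("pot_mid",POT,(.502,-.197,.034),.006,[.502,-.197]),("jug_mid",JUG,(.505,.176,.0825),.03,[.505,.176,1.6])):
    b=nb(n,near); print(fit(M,b,p0,z0))
jb={c:colbox(c,"jug",(50,90,25),(75,255,255),(.505,.176,.0825),40) for c in ims}; print("jugcol",jb); r=fit(JUG,jb,[.505,.176,1.6],.03); print(r); J=r[0]
pb={c:colbox(c,"pot",(0,120,40),(11,255,255),(.502,-.197,.034),30) for c in ims}; print("potcol",pb); r=fit(POT,pb,[.502,-.197],.006); print(r); P=r[0]
T=[.508,.177,-.25]; TR=[.5165,-.212,.3]
tiles=[]
for c,rs in (("side",((255,90,110,90),(235,220,120,105))),("top",((185,150,90,130),(340,185,130,115)))):
    big=cv2.resize(ims[c],None,fx=4,fy=4,interpolation=cv2.INTER_CUBIC)
    def poly(P3,col): cv2.polylines(big,[np.round((proj(c,P3)+.5)*4).astype(int)],True,col,1)
    poly(place(circ(.03,.105),*J,.03),(0,255,255)); poly(place(circ(.031,.068),P[0],P[1],0,.006),(255,255,0))
    poly(place(DISC[:48],*T,0),(255,0,0)); poly(place(TRAY[::2],*TR,0),(255,0,255))
    for x,y,w,h in rs: tiles.append(cv2.resize(big[y*4:(y+h)*4,x*4:(x+w)*4],(400,300) if 0 else (400,int(400*h/w))))
def st(a,b): 
    h=max(len(a),len(b)); return np.hstack([cv2.copyMakeBorder(i,0,h-len(i),0,0,0) for i in(a,b)])
cv2.imwrite("pics/ov_side.png",st(tiles[0],tiles[1])[:600]); cv2.imwrite("pics/ov_top.png",st(tiles[2],tiles[3])[:600])
E
python3 m1.py
```

```text
pot_mid side [273.6 238.7 308.9 278.9] 0.76
pot_mid top [370.4 217.1 402.8 246.1] 0.74
(array([ 0.5008, -0.2041]), array([ 1.1189, -0.5576, -1.8779,  0.4614,  2.9131,  0.6067, -1.5032,
       -0.8435]))
jug_mid side [261.1 101.1 298.6 147.9] 0.77
jug_mid top [206.1 208.7 240.2 251.3] 0.69
(array([0.5087, 0.1747, 1.4353]), array([ 1.6807, -0.3008,  1.0164,  1.0156, -2.5879,  1.0198,  0.9853,
        0.8572]))
jugcol {'side': array([264., 102., 299., 150.]), 'top': array([207., 210., 243., 250.])}
(array([0.5101, 0.1691, 1.5771]), array([-0.6317,  0.0894,  1.26  ,  0.3361, -0.922 , -0.8895,  0.5034,
        1.5763]))
potcol {'side': array([276., 238., 308., 279.]), 'top': array([374., 217., 401., 244.])}
(array([ 0.5031, -0.2041]), array([-0.107 ,  0.0546,  0.1627,  0.2673, -0.712 , -0.2558,  0.2587,
        0.2962]))
```

View pics/ov_top.png

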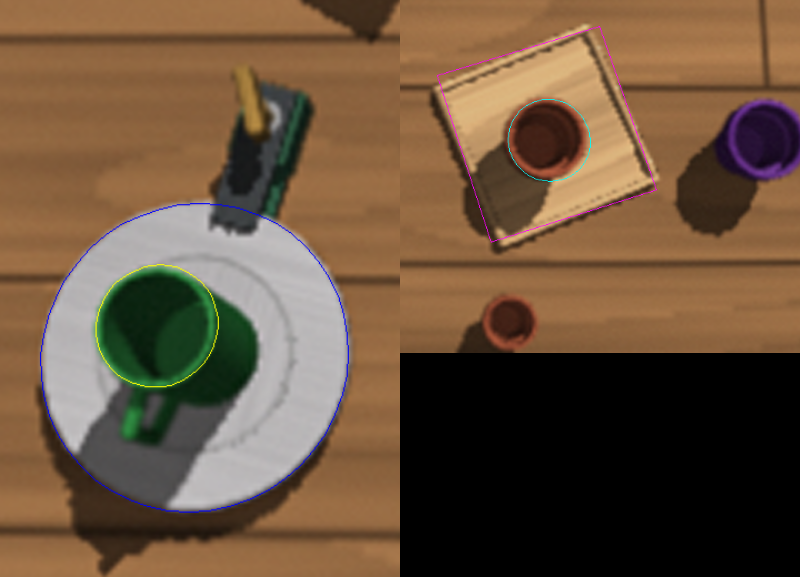

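View pics/ov_side.png

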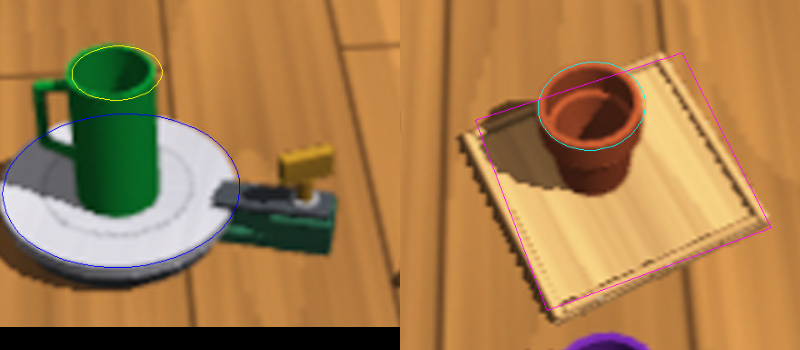

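The overlays confirm that the pot is the larger terracotta one, in the tray at px (385,231) top. The small one is at (375,289) and the purple one at (458,231). The disc overlay fits. The tray overlay is slightly off, so I'll refit it from its corners, top crop (433,92),(590,27),(660,180),(497,250), and work out the wing direction.

```bash
python3 - <<'E'
from h import *
np.set_printoptions(precision=4,suppress=True)
top=np.array([(433,92),(592,27),(660,182),(497,250)],float);top=np.c_[340+(top[:,0]-400)/3.077,185+top[:,1]/3.077]-.5
sd=np.array([(460,133),(665,55),(772,228),(555,320)],float);sd=np.c_[235+(sd[:,0]-400)/3.333,220+sd[:,1]/3.333]-.5
M=np.array([[1,1],[1,-1],[-1,-1],[-1,1]])*.07; M=np.c_[M,[.012]*4]
for c,p in(("top",top),("side",sd)):
    W=np.array([atz(c,q,.012) for q in p]);print(c,W[:,:2],W.mean(0))
for c,a,b in(("top",(240,70),(262,134)),):
    A,B=[atz(c,(185+q[0]/4.444-.5,150+q[1]/4.444-.5),.08) for q in(a,b)];print(A,B,(A+B)/2,np.degrees(np.arctan2(*(A-B)[[1,0]])))
s=(280,148),(333,142),(283,182),(335,170)
W=[atz("side",(255+q[0]/3.636-.5,90+q[1]/3.636-.5),z) for q,z in zip(s,(.08,.08,.056,.056))];print(np.array(W))
print(get_state()["time"])
E
```

```text
top [[ 0.5492 -0.1212]
 [ 0.6034 -0.252 ]
 [ 0.4766 -0.3028]
 [ 0.423  -0.1708]] [ 0.513  -0.2117  0.012 ]
side [[ 0.4196 -0.1746]
 [ 0.5519 -0.1253]
 [ 0.6047 -0.2588]
 [ 0.4747 -0.3064]] [ 0.5127 -0.2163  0.012 ]
[0.6553 0.1471 0.08  ] [0.6201 0.1336 0.08  ] [0.6377 0.1403 0.08  ] 21.000411162873434
[[0.6186 0.1489 0.08  ]
 [0.6559 0.1524 0.08  ]
 [0.6204 0.1413 0.056 ]
 [0.6583 0.1512 0.056 ]]
1.1
```

>>> {"op": "carry_out", "data": {
  "rows": [
    [[-2.85,3.85,0],-6,8.5],
    [[-3.2,3.55,0],-6,8.5],
    [[-3.6,3.2,0],-6,8.5],
    [[-3.9,2.8,0],0,8.5],
    [[-3.9,2.8,0],0,8.5]
  ]
}}

```text
time: 1.6
eef_pos: [0.3644, 0.4935, 0.2485]
orientation: [[-0.002, 1.0, 0.0], [1.0, 0.002, 0.0], [0.0, 0.0, -1.0]]
contact_force: [1.2, 0.1, 0.6]
opening: 0.0854
```

>>> {"op": "carry_out", "data": {
  "rows": [
    [[-3.9,2.8,0],0,8.5],
    [[-3.9,2.8,0],0,8.5],
    [[-3.9,2.8,0],0,8.5],
    [[-3.9,2.8,0],0,8.5],
    [[-3.9,2.8,0],0,8.5]
  ]
}}

```text
time: 2.1
eef_pos: [0.5046, 0.2987, 0.2486]
orientation: [[-0.001, 1.0, 0.001], [1.0, 0.001, 0.0], [0.0, 0.001, -1.0]]
contact_force: [1.2, -0.5, -0.4]
opening: 0.0849
```

>>> {"op": "carry_out", "data": {
  "rows": [
    [[-5,0,0],0,8.5],
    [[-5,0,0],0,8.5],
    [[-5,0,0],0,8.5],
    [[-5,0,0],0,8.5],
    [[-5,0,0],0,8.5]
  ]
}}

```text
time: 2.6
eef_pos: [0.5038, 0.0484, 0.2486]
orientation: [[-0.001, 1.0, 0.001], [1.0, 0.001, 0.0], [0.0, 0.001, -1.0]]
contact_force: [0.7, -0.2, -0.3]
opening: 0.0848
```

>>> {"op": "carry_out", "data": {
  "rows": [
    [[-5,0,0],0,8.5],
    [[-5,0,2],0,8.5],
    [[-5,0,3],0,8.5],
    [[-5,0,3],0,8.5],
    [[-5.2,0,3],0,8.5]
  ]
}}

```text
time: 3.1
eef_pos: [0.5044, -0.1768, 0.1527]
orientation: [[-0.002, 1.0, 0.001], [1.0, 0.002, -0.0], [-0.0, 0.001, -1.0]]
contact_force: [0.6, -0.3, 0.5]
opening: 0.0852
```

```bash
python3 - <<'E'
from h import *
a=grab_frame("side")[190:320,200:380,::-1]; b=grab_frame("top")[150:310,300:460,::-1]
cv2.imwrite("pics/near.png",np.hstack([cv2.resize(a,(400,289)),cv2.resize(b,(289,289))]))
print(get_state()["eef_pos"])
E
```

```text
[ 0.50220694 -0.18129866  0.15067701]
```

View pics/near.png

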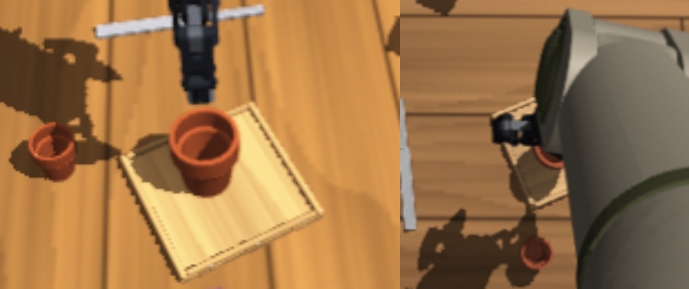

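The gripper stands over the pot, 2.3 cm short in y. I'll close that gap first and then descend.

>>> {"op": "carry_out", "data": {
  "rows": [
    [[-2.2,0.1,0],0,8.5],
    [[0,0,0],0,8.5],
    [[0,0,2],0,8.5]
  ]
}}

```text
time: 3.5
eef_pos: [0.5067, -0.1973, 0.1352]
orientation: [[-0.0, 1.0, 0.004], [1.0, 0.0, -0.001], [-0.001, 0.004, -1.0]]
contact_force: [0.1, 0.0, -0.4]
opening: 0.0847
```

>>> {"op": "carry_out", "data": {
  "rows": [
    [[-0.6,-0.2,0],0,8.5],
    [[0,0,2.5],0,8.5],
    [[0,0,2.5],0,8.5],
    [[0,0,2.5],0,8.5],
    [[0,0,0],0,8.5]
  ]
}}

```text
time: 4.0
eef_pos: [0.5023, -0.2021, 0.0567]
orientation: [[-0.002, 1.0, -0.004], [1.0, 0.002, 0.001], [0.001, -0.004, -1.0]]
contact_force: [-0.0, 0.5, -0.7]
opening: 0.0852
```

```bash
python3 - <<'E'
from h import *
s=get_state();print(s["eef_pos"],np.round(s["q"],1),s["joint_velocities"],s["contact_force"])
E
```

```text
[ 0.50229545 -0.20205137  0.05673709] [ 17.1  38.8  -1.7 123.5   3.4  18.  102.7] [ 0.25969823 -2.92687255 -0.01790853 -1.15211096 -0.28773827  3.11261688
  0.30743619] [-0.02049844  0.5423686  -0.65952191]
```

>>> {"op": "carry_out", "data": {
  "rows": [
    [[-0.1,0,0.1],0,4],
    [[0,0,0],0,4],
    [[0,0,0],0,4],
    [[0,0,0],0,4],
    [[0,0,-1],0,4]
  ],
  "force": 40
}}

```text
time: 4.5
eef_pos: [0.5032, -0.204, 0.0679]
orientation: [[-0.002, 1.0, -0.0], [1.0, 0.002, 0.0], [0.0, -0.0, -1.0]]
contact_force: [0.1, 0.6, -1.2]
opening: 0.0597
```

>>> {"op": "carry_out", "data": {
  "rows": [
    [[0,0,-3],0,4],
    [[0,0,-3],0,4],
    [[0,0,0],0,4]
  ]
}}

```text
time: 4.8
eef_pos: [0.5049, -0.2049, 0.1315]
orientation: [[-0.001, 1.0, 0.006], [1.0, 0.001, -0.002], [-0.002, 0.006, -1.0]]
contact_force: [1.3, 0.2, -2.7]
opening: 0.0595
```

>>> {"op": "carry_out", "data": {
  "rows": [
    [[3.4,2.4,0],0,4],
    [[3.4,2.4,0],0,4],
    [[3.4,2.4,0],0,4],
    [[3.4,2.4,0],0,4],
    [[3.4,2.4,0],0,4]
  ]
}}

```text
time: 5.3
eef_pos: [0.6235, -0.0325, 0.1274]
orientation: [[-0.001, 1.0, -0.0], [1.0, 0.001, -0.0], [-0.0, -0.0, -1.0]]
contact_force: [0.3, -0.3, -1.4]
opening: 0.0593
```

>>> {"op": "carry_out", "data": {
  "rows": [
    [[3.4,2.4,0],0,4],
    [[0,0,2.5],0,4],
    [[0,0,2.5],0,4],
    [[0,0,1],0,4],
    [[0,0,0],0,4]
  ]
}}

```text
time: 5.8
eef_pos: [0.6458, -0.0002, 0.0659]
orientation: [[-0.001, 1.0, -0.003], [1.0, 0.001, -0.0], [-0.0, -0.003, -1.0]]
contact_force: [0.0, -0.4, -1.6]
opening: 0.0593
```

>>> {"op": "carry_out", "data": {
  "rows": [
    [[0,0,0.7],0,4],
    [[0,0,0.5],0,4],
    [[0,0,0.2],0,4],
    [[0,0,0.1],0,4],
    [[0,0,0],0,4]
  ]
}}

```text
time: 6.3
eef_pos: [0.6474, -0.0, 0.0532]
orientation: [[-0.001, 1.0, 0.001], [1.0, 0.001, 0.0], [0.0, 0.001, -1.0]]
contact_force: [-0.4, -0.4, 2.9]
opening: 0.0596
```

>>> {"op": "carry_out", "data": {
  "rows": [
    [[0,0,0],0,8.5],
    [[0,0,0],0,8.5],
    [[0,0,0],0,8.5],
    [[0,0,-2],0,8.5],
    [[0,0,-5],0,8.5]
  ]
}}

```text
time: 6.8
eef_pos: [0.6447, 0.0001, 0.1192]
orientation: [[-0.002, 1.0, -0.007], [1.0, 0.002, -0.0], [-0.0, -0.007, -1.0]]
contact_force: [1.0, -0.2, 0.1]
opening: 0.0853
```

>>> {"op": "carry_out", "data": {
  "rows": [
    [[0,0,-5],0,8.5],
    [[2,-1.5,-2],0,8.5],
    [[3.8,-3.1,0],0,8.5],
    [[3.8,-3.1,0],0,8.5],
    [[3.8,-3.1,0],0,8.5]
  ]
}}

```text
time: 7.3
eef_pos: [0.5377, 0.135, 0.1927]
orientation: [[-0.001, 1.0, 0.001], [1.0, 0.001, 0.0], [0.0, 0.001, -1.0]]
contact_force: [1.9, 0.9, -0.3]
opening: 0.0854
```

>>> {"op": "carry_out", "data": {
  "rows": [
    [[3.7,-2.9,0],0,8.5],
    [[0,0,0],0,8.5]
  ]
}}

```text
time: 7.5
eef_pos: [0.5056, 0.1766, 0.1924]
orientation: [[-0.01, 1.0, -0.002], [1.0, 0.01, 0.002], [0.002, -0.002, -1.0]]
contact_force: [0.8, -0.2, -0.6]
opening: 0.0848
```

```bash
python3 - <<'E'
from h import *
s=get_state();print(s["eef_pos"],s["opening"])
a=grab_frame("side")[70:270,200:420,::-1]
cv2.imwrite("pics/n2.png",cv2.resize(a,None,fx=3,fy=3,interpolation=cv2.INTER_CUBIC)[:600])
E
```

```text
[0.50562825 0.17660939 0.19238866] 0.0848259195244155
```

View pics/n2.png

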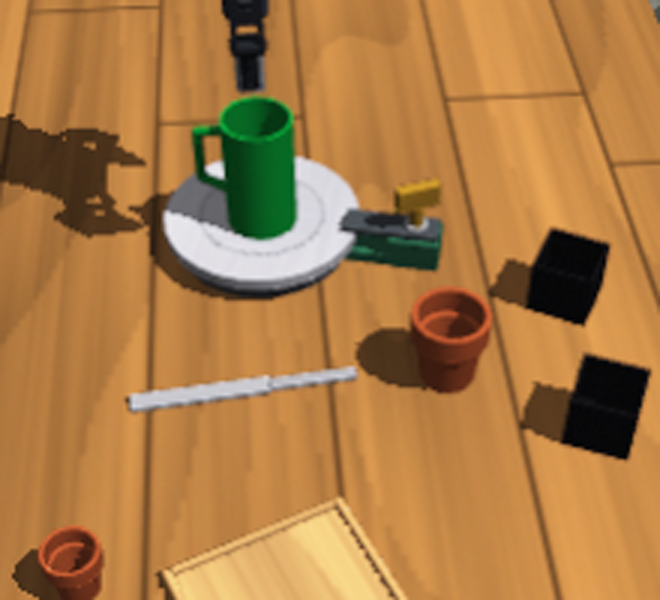

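The pot stands upright at px (450,340) in the crop, with the gripper above the jug and the jug's handle pointing −x. I'm descending on the jug.

>>> {"op": "carry_out", "data": {
  "rows": [
    [[-0.5,0.4,0],0,8.5],
    [[0,0,2],0,8.5],
    [[0,0,3],0,8.5],
    [[0,0,3],0,8.5],
    [[0,0,1.5],0,8.5]
  ]
}}

```text
time: 8.05
eef_pos: [0.5145, 0.1634, 0.0951]
orientation: [[0.002, 1.0, -0.001], [1.0, -0.002, -0.002], [-0.002, -0.001, -1.0]]
contact_force: [0.6, 0.6, -0.6]
opening: 0.0852
```

>>> {"op": "carry_out", "data": {
  "rows": [
    [[0,0,0],0,8.5],
    [[0,0,0],0,4],
    [[0,0,0],0,4],
    [[0,0,0],0,4],
    [[0,0,0],0,4]
  ],
  "force": 35
}}

```text
time: 8.55
eef_pos: [0.5148, 0.1657, 0.0984]
orientation: [[-0.001, 1.0, 0.002], [1.0, 0.001, 0.0], [0.0, 0.002, -1.0]]
contact_force: [0.8, -0.7, 5.5]
opening: 0.0602
```

>>> {"op": "carry_out", "data": {
  "rows": [
    [[0,0,-1],0,4],
    [[0,0,-3],0,4],
    [[0,0,-2],0,4],
    [[0,0,0],0,4],
    [[0,0,0],0,4]
  ]
}}

```text
time: 9.05
eef_pos: [0.5136, 0.166, 0.1579]
orientation: [[-0.002, 1.0, 0.001], [1.0, 0.002, 0.0], [0.0, 0.001, -1.0]]
contact_force: [0.8, 0.5, -1.7]
opening: 0.0603
```

```bash
python3 - <<'E'
from h import *
s=get_state();print(s["eef_pos"],s["opening"],s["contact_force"],np.round(s["q"],1))
a=grab_frame("side")[50:200,200:400,::-1]
b=grab_frame("top")[130:280,160:310,::-1]
cv2.imwrite("pics/n3.png",np.hstack([cv2.resize(a,(440,330)),cv2.resize(b,(330,330))]))
E
```

```text
[0.51358138 0.16604051 0.15787153] 0.06026434732643679 [ 0.83264306  0.45773518 -1.74515309] [-24.4  29.    0.6 120.8  -0.6  30.2  66.8]
```

View pics/n3.png

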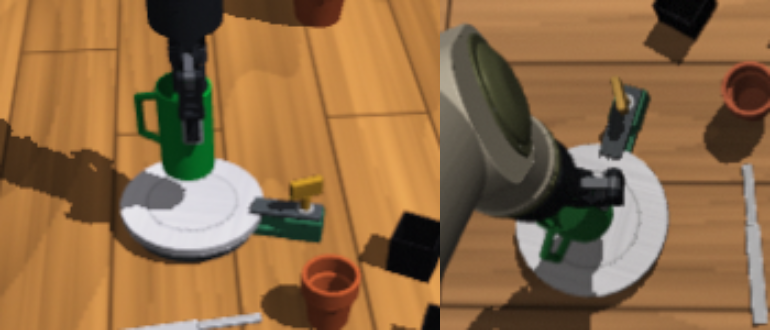

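The jug is held upright, with the pads about 5 mm to the +x side of its axis. Next I carry it to the tray.

>>> {"op": "carry_out", "data": {
  "rows": [
    [[-3,0,0],0,4],
    [[-4,0,0],0,4],
    [[-4,0,0],0,4],
    [[-4,0,0],0,4],
    [[-4,0,0],0,4]
  ]
}}

```text
time: 9.65
eef_pos: [0.5133, -0.0255, 0.1563]
orientation: [[-0.002, 1.0, -0.002], [1.0, 0.002, -0.0], [-0.0, -0.002, -1.0]]
contact_force: [1.0, -0.4, -1.0]
opening: 0.0603
```

>>> {"op": "carry_out", "data": {
  "rows": [
    [[-4,0,0],0,4],
    [[-4,0,0],0,4],
    [[-4,0,0],0,4],
    [[-4,0.4,0],0,4],
    [[-3,0,1],0,4]
  ]
}}

```text
time: 10.15
eef_pos: [0.5184, -0.217, 0.1471]
orientation: [[0.0, 1.0, 0.001], [1.0, -0.0, -0.001], [-0.001, 0.001, -1.0]]
contact_force: [1.0, 0.6, -1.1]
opening: 0.0603
```

>>> {"op": "carry_out", "data": {
  "rows": [
    [[0,0,1.5],0,4],
    [[0,0,1],0,4],
    [[0,0,0],0,4]
  ]
}}

```text
time: 10.45
eef_pos: [0.5172, -0.2131, 0.1203]
orientation: [[-0.002, 1.0, -0.004], [1.0, 0.002, 0.002], [0.002, -0.004, -1.0]]
contact_force: [-0.6, 0.1, -1.4]
opening: 0.0603
```

```bash
cat > fitj.py <<'E'
from h import *
s=get_state();print(s["time"],s["eef_pos"],s["opening"],s["contact_force"])
E
python3 fitj.py
```

```text
10.45 [ 0.51721412 -0.21305201  0.12031249] 0.06028809965507753 [-0.55668976  0.13940711 -1.4349601 ]
```

>>> {"op": "carry_out", "data": {
  "rows": [
    [[0,0,2],0,4],
    [[0,0,1.5],0,4],
    [[0,0,0.4],0,4],
    [[0,0,0.3],0,4],
    [[0,0,0],0,4]
  ]
}}

```text
time: 10.95
eef_pos: [0.5186, -0.2136, 0.0806]
orientation: [[-0.002, 1.0, 0.0], [1.0, 0.002, 0.0], [0.0, 0.0, -1.0]]
contact_force: [-0.5, 0.2, -1.1]
opening: 0.0602
```

>>> {"op": "carry_out", "data": {
  "rows": [
    [[0,0,0.2],0,4],
    [[0,0,0.2],0,4],
    [[0,0,0],0,4]
  ]
}}

```text
time: 11.25
eef_pos: [0.5184, -0.2142, 0.0764]
orientation: [[-0.001, 1.0, 0.0], [1.0, 0.001, -0.0], [-0.0, 0.0, -1.0]]
contact_force: [0.6, 1.2, -1.1]
opening: 0.0606
```

>>> {"op": "carry_out", "data": {
  "rows": [
    [[0,0,0.2],0,4],
    [[0,0,0.2],0,4],
    [[0,0,0],0,4]
  ]
}}

```text
time: 11.55
eef_pos: [0.5187, -0.2137, 0.0739]
orientation: [[-0.002, 1.0, 0.001], [1.0, 0.002, -0.0], [-0.0, 0.001, -1.0]]
contact_force: [-3.3, 3.7, 20.3]
opening: 0.0604
```

```bash
python3 fitj.py; python3 - <<'E'
from h import *
a=grab_frame("side")[180:330,200:400,::-1]
cv2.imwrite("pics/n4.png",cv2.resize(a,None,fx=3,fy=3,interpolation=cv2.INTER_CUBIC))
E
```

```text
11.55 [ 0.51872553 -0.21366623  0.07387223] 0.06040475017556858 [-3.32075524  3.74037714 20.30820425]
```

View pics/n4.png

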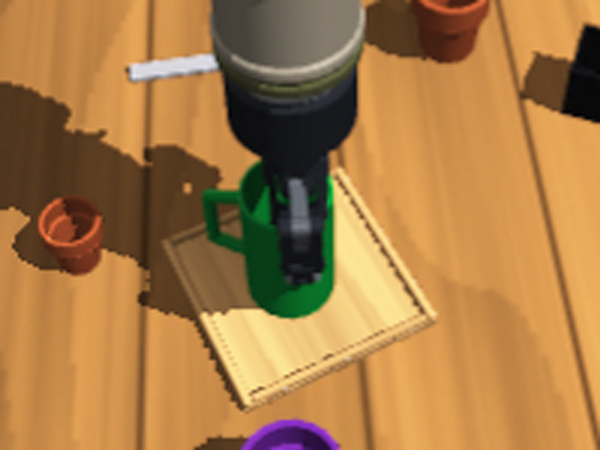

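The jug's foot is on the tray floor (20 N of push), about 5 mm to −x of the middle: foot (290,286) against tray middle (297,290). I'll nudge it and release.

>>> {"op": "carry_out", "data": {
  "rows": [
    [[0,0,-0.4],0,4],
    [[-0.2,0.4,0],0,4],
    [[0,0,0.1],0,4],
    [[0,0,0.1],0,4],
    [[0,0,0],0,4]
  ]
}}

```text
time: 12.1
eef_pos: [0.5223, -0.2163, 0.074]
orientation: [[-0.001, 1.0, -0.0], [1.0, 0.001, -0.0], [-0.0, -0.0, -1.0]]
contact_force: [-0.0, -0.6, 0.2]
opening: 0.0603
```

>>> {"op": "carry_out", "data": {
  "rows": [
    [[0,0,0],0,8.5],
    [[0,0,0],0,8.5],
    [[0,0,0],0,8.5],
    [[0,0,-3],0,8.5],
    [[0,0,-5],0,8.5]
  ]
}}

```text
time: 12.6
eef_pos: [0.5207, -0.2154, 0.1526]
orientation: [[-0.002, 1.0, -0.006], [1.0, 0.002, 0.002], [0.002, -0.006, -1.0]]
contact_force: [1.0, -0.8, 0.1]
opening: 0.085
```

>>> {"op": "carry_out", "data": {
  "rows": [
    [[0,0,-3],0,8.5],
    [[3.6,2.1,0],0,8.5],
    [[3.6,2.1,0],0,8.5],
    [[3.6,2.1,0],0,8.5],
    [[3.6,2.1,0],0,8.5]
  ]
}}

```text
time: 13.1
eef_pos: [0.6067, -0.0706, 0.1845]
orientation: [[-0.001, 1.0, 0.0], [1.0, 0.001, -0.0], [-0.0, 0.0, -1.0]]
contact_force: [0.1, 0.1, -0.6]
opening: 0.085
```

>>> {"op": "carry_out", "data": {
  "rows": [
    [[3.6,2.1,0],0,8.5],
    [[3.6,2.1,0],0,8.5],
    [[0,0,0],8.2,8.5],
    [[0,0,0],8.2,8.5],
    [[0,0,0],8.2,8.5]
  ]
}}

```text
time: 13.6
eef_pos: [0.6479, 0.0006, 0.184]
orientation: [[0.42, 0.908, -0.0], [0.908, -0.42, -0.0], [-0.0, -0.0, -1.0]]
contact_force: [-0.4, -0.3, -0.4]
opening: 0.0851
```

>>> {"op": "carry_out", "data": {
  "rows": [
    [[0,0,0],8.2,8.5],
    [[0,0,0],8.2,8.5],
    [[0,0,0],8.2,8.5],
    [[0,0,0],8.2,8.5],
    [[0,0,0],8.2,8.5]
  ]
}}

```text
time: 14.1
eef_pos: [0.6478, 0.0002, 0.1842]
orientation: [[0.912, 0.409, -0.0], [0.409, -0.912, 0.0], [-0.0, -0.0, -1.0]]
contact_force: [-1.2, -0.6, 0.4]
opening: 0.0848
```

>>> {"op": "carry_out", "data": {
  "rows": [
    [[0,0,0],8.2,8.5],
    [[0,0,0],8.2,8.5],
    [[0,0,0],8.2,8.5],
    [[0,0,0],0,8.5]
  ]
}}

```text
time: 14.5
eef_pos: [0.6478, 0.0005, 0.184]
orientation: [[1.0, -0.004, -0.001], [-0.004, -1.0, -0.0], [-0.001, 0.0, -1.0]]
contact_force: [0.4, 0.0, -0.5]
opening: 0.0851
```

```bash
python3 fitj.py; cat > m2.py <<'E'
import sys
from h import *
np.set_printoptions(precision=4,suppress=True)
ims={c:grab_frame(c)[:,:,::-1].copy() for c in("side","top")}
def colbox(c,lo,hi,near,r):
    q=proj(c,[near])[0].astype(int); hsv=cv2.cvtColor(ims[c],cv2.COLOR_BGR2HSV)
    m=cv2.inRange(hsv,lo,hi); k=np.zeros_like(m); cv2.circle(k,tuple(int(v) for v in q),r,255,-1); m&=k
    nn,l,st,_=cv2.connectedComponentsWithStats(m); s=st[1+np.argmax(st[1:,4])]
    return np.array([s[0],s[1],s[0]+s[2],s[1]+s[3]],float)
def run(n,M,lo,hi,x,y,z0,h,r,cams,p0):
    b={c:colbox(c,lo,hi,(x,y,z0+h),r) for c in cams}; f=fit(M,b,p0,z0); print(n,cams,f[0],f[1])
G=((50,90,25),(75,255,255)); T=((0,120,40),(11,255,255))
for cams in (("side",),("top",),("side","top")):
    if "jug" in sys.argv: run("jug",JUG,*G,.514,-.214,.006,.05,40,cams,[.514,-.214,1.6])
    if "pot" in sys.argv: run("pot",POT,*T,.646,0,0,.034,30,cams,[.646,0])
    if "potT" in sys.argv: run("potT",POT,*T,.507,.177,.03,.034,30,cams,[.507,.177])
a=ims["side"][60:330,180:440];b=ims["top"][120:300,180:440]
cv2.imwrite("pics/%s.png"%sys.argv[1],np.hstack([cv2.resize(a,(400,415)),cv2.resize(b,(400,277)) if 0 else cv2.copyMakeBorder(cv2.resize(b,(400,277)),0,138,0,0,0)]))
E
python3 m2.py n5 jug pot
```

```text
14.5 [6.47779929e-01 4.91543228e-04 1.84009340e-01] 0.0851353373030874 [ 0.39332012  0.01880481 -0.54837032]
jug ('side',) [ 0.5123 -0.216   1.0248] [ 0.0486 -0.5427 -0.0514  0.5118]
pot ('side',) [0.6468 0.    ] [-0.2048 -0.6429  0.2023  0.569 ]
jug ('top',) [ 0.5138 -0.2166  1.04  ] [-0.5161 -0.027   0.4533  0.0215]
pot ('top',) [ 0.6473 -0.0159] [-3.6754 -0.4642  6.3833  0.4686]
jug ('side', 'top') [ 0.5129 -0.2163  1.0321] [ 0.2927 -0.4336  0.2684  0.6382 -0.6474  0.3556  0.317   0.2997]
pot ('side', 'top') [ 0.6469 -0.0017] [-0.0755 -0.1469  0.3659  1.0982 -9.6161 -0.2927  0.5828  0.6304]
```

View pics/n5.png

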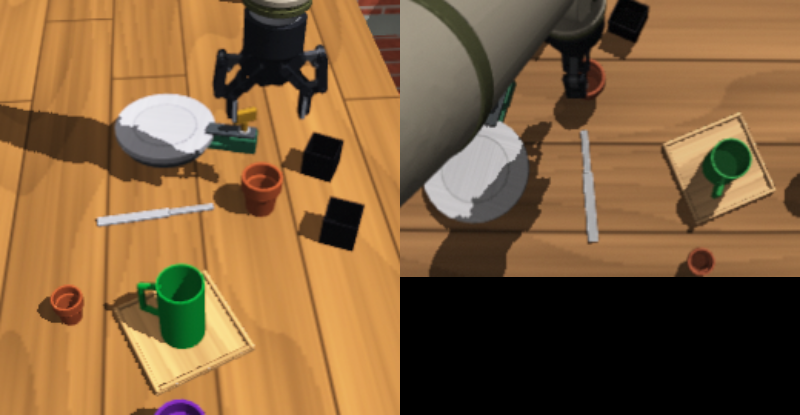

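The jug stands upright in the middle of the tray: fitted at (0.513,−0.216) against the tray middle at (0.513,−0.214). I'm right above the pot, so I'll descend and grip it.

>>> {"op": "carry_out", "data": {
  "rows": [
    [[-0.1,0,3],0,8.5],
    [[0,0,3],0,8.5],
    [[0,0,3],0,8.5],
    [[0,0,3],0,8.5],
    [[0,0,1.1],0,8.5]
  ]
}}

```text
time: 15.1
eef_pos: [0.6456, 0.0001, 0.0507]
orientation: [[1.0, 0.001, -0.003], [0.001, -1.0, 0.0], [-0.003, -0.0, -1.0]]
contact_force: [0.2, 0.5, 0.0]
opening: 0.085
```

>>> {"op": "carry_out", "data": {
  "rows": [
    [[0,0,0],0,8.5],
    [[0,0,0],0,4],
    [[0,0,0],0,4],
    [[0,0,0],0,4],
    [[0,0,0],0,4]
  ],
  "force": 40
}}

```text
time: 15.6
eef_pos: [0.6477, -0.0, 0.0555]
orientation: [[1.0, -0.002, 0.002], [-0.002, -1.0, 0.0], [0.002, -0.0, -1.0]]
contact_force: [-2.0, -0.6, 4.9]
opening: 0.0592
```

>>> {"op": "carry_out", "data": {
  "rows": [
    [[0,0,-1],0,4],
    [[0,0,-4],0,4],
    [[0,0,-4],0,4],
    [[0,0,0],0,4],
    [[0,0,0],0,4]
  ]
}}

```text
time: 16.1
eef_pos: [0.6476, 0.0005, 0.1453]
orientation: [[1.0, -0.001, 0.003], [-0.001, -1.0, 0.001], [0.003, -0.001, -1.0]]
contact_force: [-0.4, 0.3, -2.9]
opening: 0.0594
```

>>> {"op": "carry_out", "data": {
  "rows": [
    [[-2.8,-3.5,0],0,4],
    [[-2.8,-3.5,0],0,4],
    [[-2.8,-3.5,0],0,4],
    [[-2.8,-3.5,0],0,4],
    [[-2.8,-3.6,0],0,4]
  ]
}}

```text
time: 16.6
eef_pos: [0.5054, 0.1773, 0.1425]
orientation: [[1.0, -0.002, -0.002], [-0.002, -1.0, -0.001], [-0.002, 0.001, -1.0]]
contact_force: [0.2, 0.7, -1.2]
opening: 0.0594
```

>>> {"op": "carry_out", "data": {
  "rows": [
    [[0,0,2],0,4],
    [[0,0,2],0,4],
    [[0,0,0],0,4],
    [[0,0,0],0,4]
  ]
}}

```text
time: 17.0
eef_pos: [0.507, 0.1759, 0.1029]
orientation: [[1.0, -0.003, -0.002], [-0.003, -1.0, -0.001], [-0.002, 0.001, -1.0]]
contact_force: [-0.7, -0.7, -2.7]
opening: 0.0592
```

```bash
python3 fitj.py; python3 - <<'E'
from h import *
T=[.508,.177]
im=[]
for c,(x,y,w,h) in (("side",(220,60,150,130)),("top",(180,150,100,130))):
    a=grab_frame(c)[:,:,::-1]; a=cv2.resize(a,None,fx=4,fy=4,interpolation=cv2.INTER_CUBIC)
    cv2.polylines(a,[np.round((proj(c,circ(.085,.03)+[*T,0])+.5)*4).astype(int)],True,(255,0,0),1)
    cv2.drawMarker(a,tuple(np.round((proj(c,[[*T,.03]])[0]+.5)*4).astype(int).tolist()),(0,0,255),0,12,1)
    im.append(cv2.resize(a[y*4:(y+h)*4,x*4:(x+w)*4],None,fx=.78,fy=.78))
cv2.imwrite("pics/n6.png",np.hstack(im))
E
```

```text
17.0 [0.50695254 0.17585313 0.10288368] 0.05918987108173891 [-0.74042744 -0.70844388 -2.67009769]
```

View pics/n6.png

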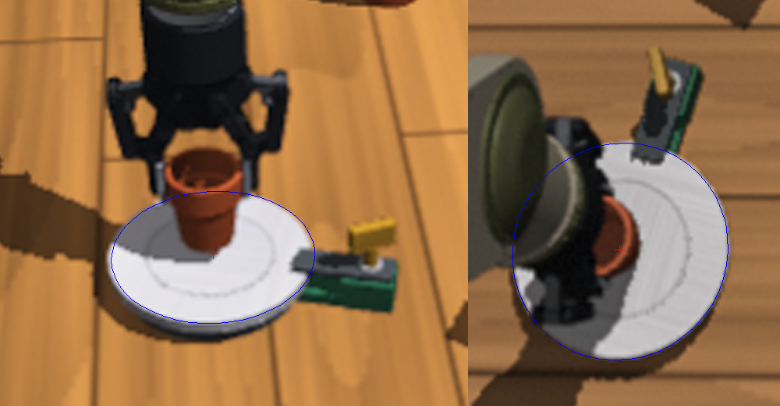

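The disc outline fits in both views, and the pot hangs over the disc's middle. I'm lowering it.

>>> {"op": "carry_out", "data": {
  "rows": [
    [[0,-0.1,0.8],0,4],
    [[0,0,0.5],0,4],
    [[0,0,0.2],0,4],
    [[0,0,0.2],0,4],
    [[0,0,0],0,4]
  ]
}}

```text
time: 17.6
eef_pos: [0.5073, 0.1773, 0.0861]
orientation: [[1.0, -0.002, -0.0], [-0.002, -1.0, -0.0], [-0.0, 0.0, -1.0]]
contact_force: [-0.2, 0.1, -2.5]
opening: 0.0593
```

>>> {"op": "carry_out", "data": {
  "rows": [
    [[0,0,0.15],0,4],
    [[0,0,0.1],0,4],
    [[0,0,0],0,4]
  ]
}}

```text
time: 17.9
eef_pos: [0.5074, 0.1774, 0.0853]
orientation: [[1.0, -0.002, 0.001], [-0.002, -1.0, 0.001], [0.001, -0.001, -1.0]]
contact_force: [-4.1, -1.3, 19.8]
opening: 0.0595
```

>>> {"op": "carry_out", "data": {
  "rows": [
    [[0,0,-0.15],0,4],
    [[0,0,0],0,8.5],
    [[0,0,0],0,8.5],
    [[0,0,0],0,8.5],
    [[0,0,-3],0,8.5]
  ]
}}

```text
time: 18.4
eef_pos: [0.506, 0.1769, 0.1131]
orientation: [[1.0, -0.002, -0.004], [-0.002, -1.0, -0.002], [-0.004, 0.002, -1.0]]
contact_force: [-0.3, 0.2, 0.5]
opening: 0.085
```

>>> {"op": "carry_out", "data": {
  "rows": [
    [[0,0,-4],0,8.5],
    [[0,0,-4],0,8.5],
    [[4.3,1.1,0],0,8.5],
    [[4.4,1.2,0],0,8.5],
    [[4.4,1.2,0],0,8.5]
  ]
}}

```text
time: 18.9
eef_pos: [0.6397, 0.1424, 0.1959]
orientation: [[1.0, -0.001, 0.001], [-0.001, -1.0, 0.001], [0.001, -0.001, -1.0]]
contact_force: [-0.3, -0.3, 0.8]
opening: 0.0852
```

>>> {"op": "carry_out", "data": {
  "rows": [
    [[0,0,0],8.5,8.5],
    [[0,0,0],8.5,8.5],
    [[0,0,0],8.5,8.5],
    [[0,0,0],8.5,8.5],
    [[0,0,0],8.5,8.5]
  ]
}}

```text
time: 19.4
eef_pos: [0.6382, 0.1421, 0.195]
orientation: [[0.732, -0.682, -0.0], [-0.682, -0.732, -0.0], [-0.0, 0.0, -1.0]]
contact_force: [0.4, -0.1, -0.4]
opening: 0.0849
```

>>> {"op": "carry_out", "data": {
  "rows": [
    [[0,0,0],8.5,6],
    [[0,0,0],8.5,6],
    [[0,0,0],8.5,6],
    [[0,0,0],0,6]
  ]
}}

```text
time: 19.8
eef_pos: [0.6381, 0.1425, 0.1946]
orientation: [[0.371, -0.929, -0.001], [-0.929, -0.371, -0.001], [0.001, 0.001, -1.0]]
contact_force: [-0.3, -0.6, 0.2]
opening: 0.0602
```

```bash
python3 fitj.py; python3 - <<'E'
from h import *
np.set_printoptions(precision=4,suppress=True)
s=get_state();print(np.array(s["orientation"])[:,0],np.round(s["q"],1))
def wing(x,y,a): 
    M=np.array([[i*.02,j*.005,k] for i in(-1,1) for j in(-1,1) for k in(.056,.08)]); return place(M,x,y,a,0)
im=[];S=[.638,.143]
for c,(x,y,w,h) in (("side",(250,80,130,110)),("top",(190,140,110,110))):
    a=grab_frame(c)[:,:,::-1].copy(); hsv=cv2.cvtColor(a,cv2.COLOR_BGR2HSV)
    m=cv2.inRange(hsv,(18,140,90),(30,255,255)); q=proj(c,[[*S,.068]])[0].astype(int); k=np.zeros_like(m); cv2.circle(k,tuple(q.tolist()),20,255,-1); m&=k
    p=cv2.findNonZero(m)
    print(c,q, None if p is None else (len(p),cv2.boundingRect(p),p.mean((0,1))))
    b=cv2.resize(a[y:y+h,x:x+w],None,fx=4,fy=4,interpolation=cv2.INTER_CUBIC)[:,:400]
    im.append(cv2.resize(b,(int(b.shape[1]*.9),int(b.shape[0]*.9))))
    cv2.imwrite(f"pics/raw_{c}.png",a)
cv2.imwrite("pics/n7.png",np.hstack(im))
E
python3 m2.py zz potT jug
```

```text
19.8 [0.63805683 0.14245395 0.19461788] 0.060187477919509964 [-0.30627456 -0.60704713  0.17206762]
[ 0.3711 -0.9286  0.0007] [-46.   40.9  47.3 106.1 -38.4  50.5 -48.1]
side [339 135] (142, (331, 129, 16, 16), array([339.0282, 135.1831]))
top [240 173] (63, (238, 165, 7, 15), array([240.7619, 172.0317]))
jug ('side',) [ 0.5123 -0.216   1.0248] [ 0.0486 -0.5427 -0.0514  0.5118]
potT ('side',) [0.5054 0.1787] [-0.0859 -1.0827  0.0884  0.9178]
jug ('top',) [ 0.5138 -0.2166  1.04  ] [-0.5161 -0.027   0.4533  0.0215]
potT ('top',) [0.5068 0.1781] [-0.4491 -1.1266  0.4812  1.111 ]
jug ('side', 'top') [ 0.5129 -0.2163  1.0321] [ 0.2927 -0.4336  0.2684  0.6382 -0.6474  0.3556  0.317   0.2997]
potT ('side', 'top') [0.5058 0.1781] [ 0.0644 -0.9695  0.2431  1.0396 -0.4936 -0.705   0.4451  1.5318]
```

View pics/n7.png

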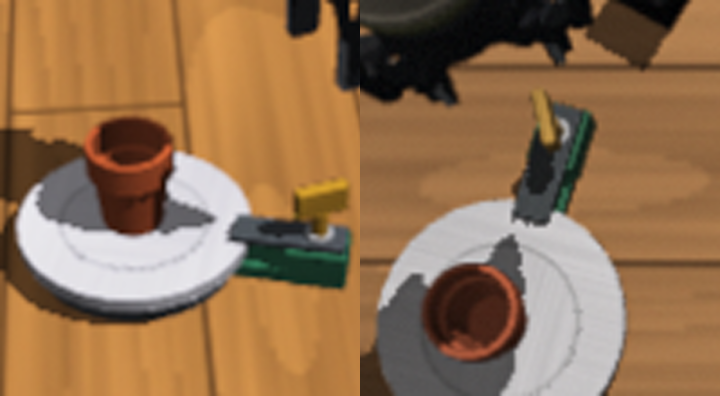

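The pot is upright in the middle: fitted at (0.506,0.178) against the disc centre at (0.508,0.177). In the top view the wing lies at about (240.8,172), which matches my estimate of (0.638,0.143) to within a pixel, and the jaws are already square to it. I'm descending on the wing.

>>> {"op": "carry_out", "data": {
  "rows": [
    [[0,0,3.5],0,6],
    [[0,0,3.5],0,6],
    [[0,0,3],0,6],
    [[0,0,2],0,6],
    [[0,0,0.5],0,6]
  ]
}}

```text
time: 20.5
eef_pos: [0.6373, 0.1419, 0.0683]
orientation: [[0.374, -0.927, -0.003], [-0.927, -0.374, -0.0], [-0.001, 0.003, -1.0]]
contact_force: [0.8, -0.0, 0.5]
opening: 0.0599
```

>>> {"op": "carry_out", "data": {
  "rows": [
    [[0,0,0],0,6],
    [[0,0,0],0,0],
    [[0,0,0],0,0],
    [[0,0,0],0,0],
    [[0,0,0],0,0]
  ],
  "force": 40
}}

```text
time: 21.0
eef_pos: [0.6391, 0.1418, 0.0714]
orientation: [[0.372, -0.928, 0.002], [-0.928, -0.372, -0.0], [0.001, -0.002, -1.0]]
contact_force: [0.7, -2.6, 4.7]
opening: 0.0093
```

>>> {"op": "carry_out", "data": {
  "rows": [
    [[0,0,0],0,0],
    [[0,0,0],0,0],
    [[0,0,0],0,0],
    [[0,0,0],0,0]
  ]
}}

```text
time: 21.4
eef_pos: [0.6392, 0.1417, 0.0714]
orientation: [[0.372, -0.928, 0.002], [-0.928, -0.372, 0.0], [0.001, -0.002, -1.0]]
contact_force: [0.6, -0.7, 6.6]
opening: 0.0093
```

```bash
cat >>fitj.py <<'E'
R=np.array(s["orientation"]);print("psi",np.degrees(np.arctan2(R[1,0],R[0,0])),"q",np.round(s["q"],1),"torque",np.round(s["ft_torque"],2))
E
python3 fitj.py
```

```text
21.4 [0.63918301 0.1417485  0.07136207] 0.00928157723684771 [ 0.5566706  -0.68473089  6.6393491 ]
psi -68.14194270452836 q [-40.6  48.4  38.3 109.9 -47.6  38.8 -40.7] torque [-0.29 -0.06 -0.1 ]
```

>>> {"op": "carry_out", "data": {
  "rows": [
    [[0,0,0],5,0],
    [[0,0,0],5,0],
    [[0,0,0],5,0],
    [[0,0,0],5,0],
    [[0,0,0],5,0]
  ]
}}

```text
time: 21.9
eef_pos: [0.6391, 0.1415, 0.0713]
orientation: [[-0.058, -0.998, 0.002], [-0.998, 0.058, -0.001], [0.0, -0.002, -1.0]]
contact_force: [0.1, -2.2, 6.1]
opening: 0.0093
```

>>> {"op": "carry_out", "data": {
  "rows": [
    [[0,0,0],3,0],
    [[0,0,0],2,0],
    [[0,0,0],0,0]
  ]
}}

```text
time: 22.2
eef_pos: [0.6391, 0.1414, 0.0713]
orientation: [[-0.143, -0.99, 0.002], [-0.99, 0.143, -0.001], [0.0, -0.002, -1.0]]
contact_force: [0.5, -1.2, 7.7]
opening: 0.0092
```

```bash
python3 fitj.py
```

```text
22.2 [0.63913848 0.14144255 0.07134714] 0.009163824536875828 [ 0.53012622 -1.17750372  7.7103321 ]
psi -98.21140015826134 q [-44.4  51.3  45.6 110.1 -54.5  43.2 -64.5] torque [-0.43 -0.01 -0.07]
```

>>> {"op": "carry_out", "data": {
  "rows": [
    [[0,0,0],1.5,0],
    [[0,0,0],1.5,0],
    [[0,0,0],0,0]
  ]
}}

```text
time: 22.5
eef_pos: [0.6391, 0.1414, 0.0713]
orientation: [[-0.194, -0.981, 0.002], [-0.981, 0.194, -0.001], [0.0, -0.002, -1.0]]
contact_force: [-0.6, -1.4, 6.4]
opening: 0.0092
```

```bash
python3 fitj.py
```

```text
22.5 [0.6391326  0.1414105  0.07133274] 0.009158532912351091 [-0.60117887 -1.41069987  6.42993044]
psi -101.19324519064489 q [-44.6  51.5  46.1 110.2 -54.9  43.5 -67.1] torque [-0.45 -0.11  0.01]
```

>>> {"op": "carry_out", "data": {
  "rows": [
    [[0,0,0],1.5,0],
    [[0,0,0],1.5,0],
    [[0,0,0],0,0]
  ]
}}

```text
time: 22.8
eef_pos: [0.6391, 0.1414, 0.0714]
orientation: [[-0.245, -0.969, 0.002], [-0.969, 0.245, -0.001], [0.0, -0.002, -1.0]]
contact_force: [0.6, -2.3, 6.9]
opening: 0.0093
```

```bash
python3 fitj.py
```

```text
22.8 [0.63914844 0.14136835 0.07135619] 0.009282888423890728 [ 0.56990786 -2.25591597  6.87274288]
psi -104.19031239609558 q [-44.8  51.7  46.6 110.2 -55.3  43.8 -69.7] torque [-0.48 -0.09 -0.02]
```

>>> {"op": "carry_out", "data": {
  "rows": [
    [[0,0,0],1.5,0],
    [[0,0,0],1.5,0],
    [[0,0,0],0,0]
  ]
}}

```text
time: 23.1
eef_pos: [0.6391, 0.1414, 0.0714]
orientation: [[-0.293, -0.956, 0.002], [-0.956, 0.293, -0.001], [0.001, -0.002, -1.0]]
contact_force: [0.4, -2.3, 6.6]
opening: 0.0092
```

```bash
python3 fitj.py
```

```text
23.1 [0.63914101 0.14136979 0.07138043] 0.0092277919630787 [ 0.41556641 -2.31753526  6.59417705]
psi -107.05980688410638 q [-45.1  51.9  47.1 110.2 -55.7  44.1 -72.2] torque [-0.68 -0.09  0.97]
```

>>> {"op": "carry_out", "data": {
  "rows": [
    [[0,0,0],0.7,0],
    [[0,0,0],0,0]
  ]
}}

```text
time: 23.3
eef_pos: [0.6395, 0.1413, 0.0714]
orientation: [[-0.305, -0.952, 0.003], [-0.952, 0.305, -0.001], [0.0, -0.003, -1.0]]
contact_force: [1.0, -2.8, 6.4]
opening: 0.009
```

```bash
python3 fitj.py
```

```text
23.3 [0.63945662 0.14127807 0.07141901] 0.009025276461601431 [ 0.95682301 -2.83804011  6.42310212]
psi -107.75078720302606 q [-45.1  52.   47.2 110.2 -55.7  44.2 -72.9] torque [-0.68 -0.34  0.83]
```

>>> {"op": "carry_out", "data": {
  "rows": [
    [[0,0,0],-0.7,0],
    [[0,0,0],-0.7,0],
    [[0,0,0],0,0]
  ]
}}

```text
time: 23.6
eef_pos: [0.6395, 0.1413, 0.0714]
orientation: [[-0.282, -0.96, 0.003], [-0.96, 0.282, -0.001], [0.0, -0.003, -1.0]]
contact_force: [0.3, -2.8, 5.4]
opening: 0.0093
```

```bash
python3 fitj.py
```

```text
23.6 [0.63947147 0.14129462 0.07139718] 0.00932510950194826 [ 0.34855774 -2.82804376  5.36429175]
psi -106.35757265204444 q [-44.9  51.8  46.8 110.2 -55.5  43.9 -71.7] torque [-0.62 -0.37  0.51]
```

>>> {"op": "carry_out", "data": {
  "rows": [
    [[0,0,0],-0.7,0],
    [[0,0,0],0,0]
  ]
}}

```text
time: 23.8
eef_pos: [0.6395, 0.1413, 0.0714]
orientation: [[-0.27, -0.963, 0.003], [-0.963, 0.27, -0.001], [0.0, -0.003, -1.0]]
contact_force: [0.9, -2.4, 6.0]
opening: 0.0094
```

```bash
python3 fitj.py|tail -1
```

```text
psi -105.68936986570894 q [-44.8  51.7  46.6 110.2 -55.3  43.8 -71.2] torque [-0.57 -0.43  0.21]
```

>>> {"op": "carry_out", "data": {
  "rows": [
    [[0,0,0],-0.7,0],
    [[0,0,0],0,0]
  ]
}}

```text
time: 24.0
eef_pos: [0.6395, 0.1413, 0.0714]
orientation: [[-0.259, -0.966, 0.003], [-0.966, 0.259, -0.001], [0.0, -0.003, -1.0]]
contact_force: [0.8, -3.1, 6.0]
opening: 0.0092
```

```bash
python3 fitj.py|tail -1
```

```text
psi -105.02382862646952 q [-44.8  51.7  46.5 110.1 -55.2  43.7 -70.6] torque [-0.59 -0.5   0.15]
```

>>> {"op": "carry_out", "data": {
  "rows": [
    [[0,0,0],-0.7,0],
    [[0,0,0],0,0]
  ]
}}

```text
time: 24.2
eef_pos: [0.6395, 0.1413, 0.0714]
orientation: [[-0.248, -0.969, 0.003], [-0.969, 0.248, -0.001], [0.0, -0.003, -1.0]]
contact_force: [1.0, -2.5, 5.3]
opening: 0.0094
```

```bash
python3 fitj.py|tail -1
```

```text
psi -104.33612384632531 q [-44.7  51.6  46.3 110.1 -55.1  43.6 -70. ] torque [-0.57 -0.46 -0.05]
```

Turning clockwise ran freely to about −105°, then the torque jumped to 0.97 N m, so the screw is seated. The zero-torque seat angle is about −105°, which also agrees with the disc-to-screw bearing of −15° (jaws square to it). I'm backing off 90° to about −15°.

>>> {"op": "carry_out", "data": {
  "rows": [
    [[0,0,0],-5,0],
    [[0,0,0],-7,0],
    [[0,0,0],-7,0],
    [[0,0,0],-7,0],
    [[0,0,0],-7,0]
  ]
}}

```text
time: 24.7
eef_pos: [0.6395, 0.1419, 0.0713]
orientation: [[0.325, -0.946, 0.003], [-0.946, -0.325, 0.0], [0.001, -0.003, -1.0]]
contact_force: [2.3, -1.8, 4.3]
opening: 0.0095
```

>>> {"op": "carry_out", "data": {
  "rows": [
    [[0,0,0],-7,0],
    [[0,0,0],-7,0],
    [[0,0,0],-7,0],
    [[0,0,0],-7,0],
    [[0,0,0],-7,0]
  ]
}}

```text
time: 25.2
eef_pos: [0.6391, 0.1423, 0.0713]
orientation: [[0.809, -0.588, 0.002], [-0.588, -0.809, 0.001], [0.001, -0.002, -1.0]]
contact_force: [0.3, -0.2, 6.0]
opening: 0.0091
```

>>> {"op": "carry_out", "data": {
  "rows": [
    [[0,0,0],-7,0],
    [[0,0,0],-6,0],
    [[0,0,0],-5,0],
    [[0,0,0],-3,0],
    [[0,0,0],0,0]
  ]
}}

```text
time: 25.7
eef_pos: [0.6388, 0.1425, 0.0713]
orientation: [[0.965, -0.262, 0.001], [-0.262, -0.965, 0.001], [0.001, -0.002, -1.0]]
contact_force: [-0.2, -0.3, 7.7]
opening: 0.0095
```

```bash
python3 fitj.py
```

```text
25.7 [0.63883419 0.14251267 0.07132674] 0.009459092836672576 [-0.21497056 -0.31796327  7.69144828]
psi -15.211747552388958 q [-32.1  44.3  23.2 109.3 -30.9  32.5  -3.5] torque [0.3  0.11 0.11]
```

Now at −15.2°. I'll do a last check of the scene, with my twelfth picture.

>>> {"op": "carry_out", "data": {
  "rows": [
    [[0,0,0],-0.3,0],
    [[0,0,0],0,0],
    [[0,0,0],0,0]
  ]
}}

```text
time: 26.0
eef_pos: [0.6388, 0.1424, 0.0713]
orientation: [[0.966, -0.259, 0.001], [-0.259, -0.966, 0.001], [0.001, -0.001, -1.0]]
contact_force: [-1.2, -0.3, 7.9]
opening: 0.0093
```

```bash
python3 fitj.py; python3 m2.py fin potT jug | grep "'side', 'top'\|side',)"; python3 - <<'E'
from h import *
for c in("side","top"):
  for n in("cell_a","widger"):
    for r in mark_of(c,n)[:2]: print(c,n,np.round(atz(c,r["pixel"],0),3),round(r["confidence"],2))
E
```

```text
26.0 [0.63883867 0.14243718 0.07133514] 0.009319168011801073 [-1.21944442 -0.28853264  7.94841821]
psi -15.023128021218504 q [-32.1  44.3  23.1 109.3 -30.8  32.5  -3.4] torque [0.18 0.06 0.03]
jug ('side',) [ 0.5123 -0.216   1.0248] [ 0.0486 -0.5427 -0.0514  0.5118]
potT ('side',) [0.5054 0.1787] [-0.0859 -1.0827  0.0884  0.9178]
jug ('side', 'top') [ 0.5129 -0.2163  1.0321] [ 0.2927 -0.4336  0.2684  0.6382 -0.6474  0.3556  0.317   0.2997]
potT ('side', 'top') [0.5065 0.1782] [ 0.3676 -0.9965  0.5383  1.0102 -0.4967 -0.033   0.4378  1.2043]
side cell_a [ 0.762  0.086 -0.   ] 0.68
side cell_a [ 0.761 -0.051  0.   ] 0.67
side widger [ 0.479 -0.009  0.   ] 0.58
top cell_a [0.766 0.085 0.   ] 0.95
top cell_a [ 0.753 -0.068  0.   ] 0.65
top widger [ 0.482 -0.006  0.   ] 0.9
```

View pics/fin.png

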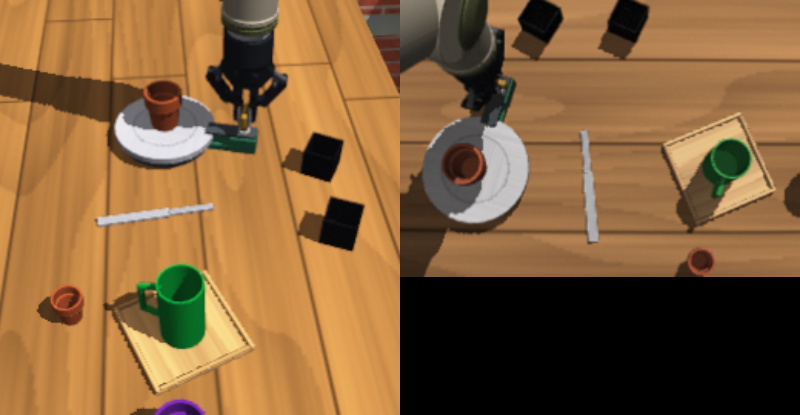

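The picture shows all of the following, so I'm handing in:
- The pot is upright mid-disc, side (162,105).
- The jug is upright mid-tray, (182,305).
- The wing is crosswise between the fingers, (245,120).
- The cells and widger have not moved.

```bash
python3 -c "
from station import *
print(close_job())"
```

```text
the job is handed in; nothing more can be done
None
```

I set the pot aside, moved the jug to the tray, and stood the pot on the turntable. I then turned the brake screw clockwise to its seat and backed it off a quarter turn. The job was handed in at about 26–27 s with the arm still gripping the wing.

**Last checks:**
- **Jug:** it stands upright at (0.513, −0.216); the tray's middle is at about (0.513, −0.214).
- **Pot:** it stands upright at (0.506, 0.178); the disc centre is at (0.508, 0.177).
- **Screw:** seating showed as a torque jump to about 0.97 N m, with the jaws at −105° at zero torque. It ended at −15.0°, so 90° back, with the jaws closed on the wing at 9.3 mm.
- **Left alone:** the picture shows both cells and the widger where they lay. The side camera's reading of one cell was 17 mm off its first one; the top camera's readings stayed within 8 mm.

**Small discrepancies:**
- The wing slipped slightly in the pads at full seating torque. I took the zero again afterwards, so the quarter turn is good to about 1°.
- A steady push of about 8 N upwards on the tool remained while gripping.
- The jug's handle angle from the silhouette fit (about 60°) disagrees with the jaw angle I gripped at. The picture shows it upright either way.

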